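Load the jar warmer with the power off, then switch it back on

TASK

The jar warmer is running: flip its power switch (the long bat at the left end of the front ledge, as the robot sees it) over to the right, which is off. With the power off, stand the screw-lid jar and the corked bottle upright in its two empty cells, one in each, setting them down gently rather than dropping them, then flip the power switch back to the left, which is on. Leave the short heat switch as it is, and do not disturb the jam jar already in the warmer, the open glass jar or the mug.

Things in the scene. Friction and masses are not known exactly. Their poses are not given: they have to be found in the camera images.
- warmer: The jar warmer, fixed to the worktop: 170 (x) x 262 (y) mm, steel and white. Origin: centre of its underside. Its own x points to the back, y to the left along the row of cells, z up; its yaw varies by up to 0.25 rad. Front ledge with the two switches: x from -85 to -5 mm, top 45 mm above the worktop. Behind it is a row of three open cells, each 82 x 82 mm inside with 4 mm walls; cell floor 29 mm and wall tops 70 mm above the worktop.
- cell_left (a point): Centre of the floor of the left cell, which already holds a jam jar; 29 mm above the worktop. Axes as the warmer's.
- cell_middle (a point): Centre of the floor of the middle, empty cell; 29 mm above the worktop. Axes as the warmer's.
- cell_right (a point): Centre of the floor of the right, empty cell, 86 mm right of the middle one; 29 mm above the worktop. Axes as the warmer's.
- power_pivot (a point): Pivot point of the power switch at the left end of the front ledge, 51 mm above the worktop, 88 mm in front of the cell centres. Axes as the warmer's.
- power_switch_tip (a point): Tip of the power switch's bat: round steel bat with 40 mm from pivot to tip, 9 mm thick, 12 mm at its round end. Snap action: it swings left and right only (along the warmer's y); a spring holds it against its stop on either side, 0.4 rad from upright. It needs about 2 N sideways near the tip (3 N half-way up) to leave its stop, and snaps over by itself once past upright.
- power_switch (a joint): Power switch angle, rad: about +0.4 = leaning left (the warmer's +y) = on; 0 = upright, does not stay; about -0.4 = leaning right = off. Starts on.
- heat_switch_tip (a point): Tip of the heat switch's bat, a shorter one (24 mm from pivot to tip) at the right end of the front ledge, 172 mm right of the power switch. To be left alone.
- heat_switch (a joint): Heat switch angle, rad: rests at about -0.4 (leaning right), to be left so.
- lid_jar: The screw-lid glass jar with grains: round, 60 mm across from foot to lid, 121 mm tall, about 0.27 kg. Origin: centre of its underside. z up. It starts upright on the worktop to the left of the warmer.
- lid_jar_mid (a point): Centre of the screw-lid jar, half-way up (60.5 mm over its underside). z up along the jar.
- cork_bottle: The squat herb bottle with a cork: round, 108 mm tall; body 54 mm across up to 66 mm height, then a shoulder to 79 mm, then neck and cork 35 mm across from 80 to 108 mm, the cork fixed; about 0.21 kg. Origin: centre of its underside. It starts upright on the worktop to the left of the warmer.
- cork_bottle_mid (a point): Centre of the corked bottle, half-way up (54 mm over its underside). z up along the bottle.
- jam_jar: Jam jar, 72 mm across and 102 mm tall, standing in the left cell; stays there. Origin: centre of its underside.
- open_jar: Open, lidless glass jar, 72 mm across and 115 mm tall, standing near the jar and the bottle; stays where it is. Origin: centre of its underside.
- mug: Spotted mug with a handle, 78 x 114 x 93 mm, on the worktop at the right; stays where it is. Origin: centre of its underside.

How it is judged:
On the way, in this order (a step that is already met when the one before it is completed fails the run):
1. the power switch is flipped to off (value of joint power_switch below -0.3 rad), for 0.2 s.
2. with the power off, the jar or the bottle stands released in an empty cell (value of joint power_switch below -0.3 rad and ((((horizontal distance between lid_jar_mid and cell_middle below 0.026 m or horizontal distance between lid_jar_mid and cell_right below 0.026 m) and z of lid_jar_mid in the frame of cell_middle between 0.0545 and 0.0665 m and angle between lid_jar_mid's own z axis and vertical below 0.1 rad) and linear speed of lid_jar below 0.03 m/s and contact force between lid_jar and the fingers below 0.2 N) or (((horizontal distance between cork_bottle_mid and cell_middle below 0.026 m or horizontal distance between cork_bottle_mid and cell_right below 0.026 m) and z of cork_bottle_mid in the frame of cell_middle between 0.048 and 0.06 m and angle between cork_bottle_mid's own z axis and vertical below 0.1 rad) and linear speed of cork_bottle below 0.03 m/s and contact force between cork_bottle and the fingers below 0.2 N))), for 0.2 s.
3. with the power off, both stand released in the two empty cells, one in each (value of joint power_switch below -0.3 rad and (horizontal distance between lid_jar_mid and cell_middle below 0.026 m or horizontal distance between lid_jar_mid and cell_right below 0.026 m) and z of lid_jar_mid in the frame of cell_middle between 0.0545 and 0.0665 m and angle between each of lid_jar_mid, cork_bottle_mid's own z axis and vertical below 0.1 rad and linear speed of each of lid_jar, cork_bottle below 0.03 m/s and contact force between each of lid_jar, cork_bottle and the fingers below 0.2 N and (horizontal distance between cork_bottle_mid and cell_middle below 0.026 m or horizontal distance between cork_bottle_mid and cell_right below 0.026 m) and z of cork_bottle_mid in the frame of cell_middle between 0.048 and 0.06 m), for 0.2 s.
4. the power switch is flipped back to on (value of joint power_switch above 0.3 rad), for 0.2 s.
At the end, for the whole second after the job is handed in: Power switch on its left (on) stop (over 0.3 rad), heat switch still leaning right (under -0.3 rad); jar and bottle at rest in the middle and right cells, one in each: within 26 mm of the cell centre, foot within 6 mm of the cell floor, tilt under 0.1 rad (value of joint power_switch above 0.3 rad and value of joint heat_switch below -0.3 rad and (horizontal distance between lid_jar_mid and cell_middle below 0.026 m or horizontal distance between lid_jar_mid and cell_right below 0.026 m) and z of lid_jar_mid in the frame of cell_middle between 0.0545 and 0.0665 m and angle between each of lid_jar_mid, cork_bottle_mid's own z axis and vertical below 0.1 rad and (horizontal distance between cork_bottle_mid and cell_middle below 0.026 m or horizontal distance between cork_bottle_mid and cell_right below 0.026 m) and z of cork_bottle_mid in the frame of cell_middle between 0.048 and 0.06 m and linear speed of each of lid_jar, cork_bottle below 0.03 m/s); the robot touches nothing.
It fails at once if the heat switch is pushed over (past -0.1 rad) (value of joint heat_switch above -0.1 rad).
It fails at once if the jar or the bottle is tipped over (more than 0.7 rad) (angle between any of lid_jar_mid, cork_bottle_mid's own z axis and vertical above 0.7 rad).
It fails at once if the jar or the bottle is dropped into a cell (faster than 0.6 m/s within 20 mm of the floor) (((horizontal distance between lid_jar_mid and cell_middle below 0.026 m or horizontal distance between lid_jar_mid and cell_right below 0.026 m) and z of lid_jar_mid in the frame of cell_middle below 0.0805 m and linear speed of lid_jar above 0.6 m/s) or ((horizontal distance between cork_bottle_mid and cell_middle below 0.026 m or horizontal distance between cork_bottle_mid and cell_right below 0.026 m) and z of cork_bottle_mid in the frame of cell_middle below 0.074 m and linear speed of cork_bottle above 0.6 m/s)).
It fails at once if the jam jar, the open jar or the mug is moved by more than 30 mm or tipped (distance of any of jam_jar, open_jar, mug from where it was at the start of the episode above 0.03 m or angle between any of jam_jar, open_jar, mug's own z axis and vertical above 0.4 rad).
It also fails if it takes over 66 s, if anything falls off the work surface, if the arm or the gripper's body presses on something with over 40 N, if the wrist force passes 120 N, or if a joint passes its speed limit or range.

ROBOT

A 7-joint arm with a two-finger parallel gripper is mounted at the origin on a cart in front of the work surface, level with it; the furniture and walls round the work are solid. World frame = base frame: x ahead of the robot, y to its left, z up, the work surface at z = 0. Lengths are in m, angles in rad, forces in N, time in s.
With the tool pointing down it reaches from about 0.4 to 0.85 m from the base axis. Payload 10.4 kg.
Tool frame: the origin (TCP) lies where the fingers leave the gripper's body, on its centre line; the fingertips stand 73 mm ahead of it and the grasp point (between the pads) lies 54 mm ahead of it; z points along the fingers, y is the line along which they close (so a half turn about z gives the same grasp; the last joint's range is limited). The gripper opens to 85 mm and grips with 20 to 120 N. Pads are 22 mm wide; open, the fingers measure 114 mm over their backs; the gripper's body (76 mm by 85 mm) begins 54 mm behind the grasp point. The pads swing forward as they close: fully open they stand 13 mm farther back than shut.
Start: joints at [1.138, 0.332, -0.065, 1.46, 0.022, 1.35, -0.088], TCP at [0.249, -0.573, 0.304] pointing down, gripper open.
Joint ranges: [-2.6, 2.6], [-0.5, 2.12], [-1.47, 1.34], [0.16, 2.42], [-1.27, 4.41], [0.06, 2.06], [-2.6, 2.6]. Speed limits (rad/s): [2.22, 2.22, 2.79, 2.79, 3.14, 3.14, 3.14].

INTERFACE

Orientations are given as a unit quaternion [x, y, z, w].
In Python, from workcell import manip, camera gives the robot as it stands. The module is installed in compiled form; this text tells all that it offers.
- The arm moves only by the shell command python3 -m creep 'ROWS' [OPENING] [FORCE]. ROWS is JSON, a list of rows, each a list of 2 entries, a list of its own where there are three numbers: the shift along the tool's x, y, z in mm, then the turn about the tool's z in rad. In form: [[[tx, ty, tz], twist], ...]. A call has 1 to 5 rows; each row is the pose to reach, as a shift and turn from the pose commanded when the call began, along the tool's axes at that moment; what a row does not reach only later rows make up. A row lasts 1/12 s, in which the tool goes at most 41.7 mm and 7.16 degrees, less where a joint would pass 70% of its speed; a pose out of reach is approached as far as the arm can. A call with a gripper value outside its range is refused whole. OPENING is the opening, from 0 (shut) to 1 (fully open), set as the call begins (- or left out, the last holds). The fingers move at their own pace and stop on an object; FORCE is the grip in N (left out, the last holds). Time passes only in rows, so rows that repeat a pose let the fingers close. It gives the time, the measured TCP pose, the force, the opening and the grip force at its end, in the units of the state.
- manip.get_obs(): the state, without advancing time (a new reading comes with each control period).
- camera(name): name is "scene" or "top"; returns a dict with "pixels" (420x560x3 uint8, red, green, blue), "z_map" (420x560 float32, m along the optical axis (not along the pixel's ray), 0 where there is no reading), "fx", "fy", "cx", "cy" (pixels), "extrinsics" (4x4, takes a point from world to camera coordinates). Camera axes: x right, y down, z forward; pixel columns grow to the right and rows downward; lengths in m; the calibration is good to about 2 mm. A picture is of the moment at which its call begins.
- manip.hand_in(): hands the job in; it is judged then, once.
The state is a dict: "clock": time; "joint_pos": joint angles; "joint_velocities": joint speeds; "tau": joint torques, N m; "position": TCP position; "ee_rot": TCP orientation; "ft_force": force on the tool from outside, world axes, zero at the start; "torque": the same for the moment, N m; "grip_width": opening from 0.0 (shut) to 1.0 (fully open); "grasp_force": force on a finger pad.
Only numpy, scipy, OpenCV 4.12 (cv2) and the standard library are available. Lean on these libraries where they do the work, as an engineer would, in place of code of your own. Each camera call takes 0.05 s, during which the arm holds its last target. There are 200 camera calls.

## Working session

There is one attempt and no reset: what is moved stays moved. The work goes in short steps, Python scripts to look and compute and a shell command to move; the robot and the scene stay as the last step left them, time stands still between calls to the robot, and variables do not carry over. Pictures are saved under pics/ and viewed, at most 10 in all, crops included, and the job is handed in when it is done.

```bash
mkdir -p pics; python3 - <<'E'
from workcell import manip, camera
import cv2, numpy as np
for n in("scene","top"):
    c=camera(n); cv2.imwrite(f"pics/{n}0.png",c["pixels"][:,:,::-1]); print(n,c["fx"],c["cx"],c["cy"],np.round(np.linalg.inv(c["extrinsics"]),3).tolist())
    np.savez(f"{n}0.npz",**c)
print(manip.get_obs())
E
```

```text
scene 397.4677616854715 277.58973675725076 213.96071644761778 [[-0.923, -0.321, 0.214, 0.269], [-0.385, 0.776, -0.499, 0.535], [-0.006, -0.543, -0.84, 1.05], [0.0, 0.0, 0.0, 1.0]]
top 482.53164023008554 281.0728558368607 205.4268599481399 [[0.02, -0.998, 0.064, 0.423], [-1.0, -0.02, 0.004, -0.049], [-0.003, -0.064, -0.998, 1.353], [0.0, 0.0, 0.0, 1.0]]
{'clock': 0.1, 'joint_pos': array([ 1.13840362,  0.33281698, -0.06470397,  1.46085459,  0.02158417,
        1.3498763 , -0.08848463]), 'joint_velocities': array([ 9.59032247e-04, -1.99301368e-03, -9.81737906e-05, -2.06826408e-03,
       -1.21306355e-04, -1.40693825e-03,  7.72455395e-04]), 'tau': array([ 1.78868886e-03, -6.26745629e+01,  4.93843504e-02, -3.92430174e+01,
        1.63455703e-02,  6.95807539e-03, -8.16286388e-06]), 'position': array([ 0.24892529, -0.57303208,  0.30319155]), 'ee_rot': array([ 9.79078344e-01,  2.03482676e-01, -1.47285685e-04, -6.12847738e-04]), 'ft_force': array([ 0.68172252, -0.10384546,  0.32326138]), 'torque': array([ 0.00307324,  0.00341759, -0.0512477 ]), 'grasp_force': 0.0, 'grip_width': 0.993862714836911}
```

View pics/scene0.png

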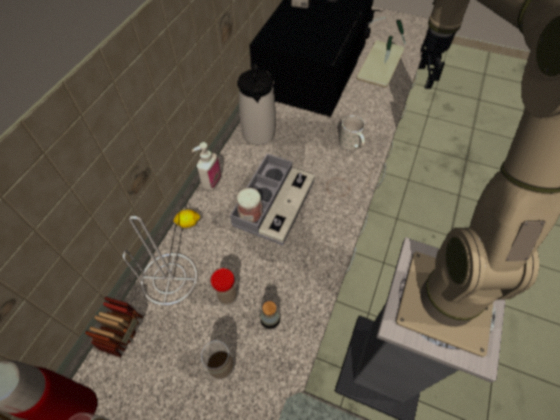

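View pics/top0.png

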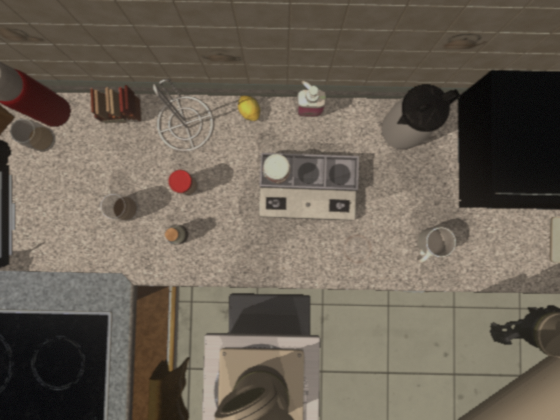

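The top view shows the warmer around (308,187), with power switch at (275,203) and heat switch at (340,206). The red-lid jar is at (180,181), the corked bottle at (176,234), the open jar at (120,207), and the mug at (440,241). I'll measure these next.

```bash
cat > h.py <<'E'
import numpy as np, cv2
from workcell import camera, manip
def cloud(c):
    v,u=np.indices(c["z_map"].shape); z=c["z_map"]
    p=np.stack([(u-c["cx"])/c["fx"]*z,(v-c["cy"])/c["fy"]*z,z,np.ones_like(z)],-1)
    p=(p@np.linalg.inv(c["extrinsics"]).T)[...,:3]; p[z==0]=np.nan
    return p
def proj(c,P):
    P=np.atleast_2d(P); q=(np.c_[P,np.ones(len(P))]@c["extrinsics"].T)[:,:3]
    return np.c_[c["fx"]*q[:,0]/q[:,2]+c["cx"],c["fy"]*q[:,1]/q[:,2]+c["cy"]]
E
python3 - <<'E'
from h import *
c=dict(np.load("top0.npz")); p=cloud(c)
def top(n,u,v,r,z0,z1):
    q=p[v-r:v+r,u-r:u+r].reshape(-1,3); q=q[(q[:,2]>z0)&(q[:,2]<z1)]
    (x,y),rad=cv2.minEnclosingCircle((q[:,:2]*1000).astype(np.float32)); print(n,len(q),round(x),round(y),round(rad),np.round(q.mean(0),3))
top("lid",180,181,20,.108,.135); top("cork",176,234,20,.095,.12); top("body",176,234,20,.04,.12);top("open",120,207,25,.1,.13); top("jam",276,166,20,.09,.115);top("mug",440,241,30,.08,.11)
def rect(n,z0,z1):
    q=p[140:230,245:375].reshape(-1,3); q=q[(q[:,2]>z0)&(q[:,2]<z1)]
    print(n,len(q),cv2.minAreaRect((q[:,:2]*1000).astype(np.float32)))
rect("walls",.062,.078); rect("ledge",.038,.052)
I=cv2.resize(c["pixels"][140:230,245:375],None,fx=6,fy=6,interpolation=2); cv2.imwrite("pics/w.png",I[:,:,::-1])
for u in range(262,296,3): print(u,[int(1000*p[v,u,2]) for v in range(194,214,2)])
c2=dict(np.load("scene0.npz"));p2=cloud(c2)
q=p2[180:245,225:320].reshape(-1,3); q=q[(q[:,2]>.04)&(q[:,2]<.1)];print(np.nanmin(q,0),np.nanmax(q,0))
E
```

```text
lid 442 560 216 30 [0.559 0.216 0.12 ]
cork 147 422 237 17 [0.423 0.236 0.107]
body 353 423 235 27 [0.422 0.23  0.086]
open 173 491 389 34 [0.492 0.389 0.111]
jam 58 599 -30 36 [ 0.577 -0.035  0.098]
mug 236 408 -453 53 [ 0.409 -0.454  0.089]
walls 590 ((575.7752685546875, -117.5421142578125), (261.89141845703125, 138.04713439941406), 89.02175903320312)
ledge 2855 ((557.5732421875, -117.2864990234375), (262.309326171875, 166.98036193847656), 89.09563446044922)
262 [45, 40, 41, 43, 45, 42, 46, 46, 45, 40]
265 [45, 48, 40, 45, 43, 49, 47, 47, 49, 49]Traceback (most recent call last):
  File "<stdin>", line 12, in <module>
ValueError: cannot convert float NaN to integer
```

View pics/w.png

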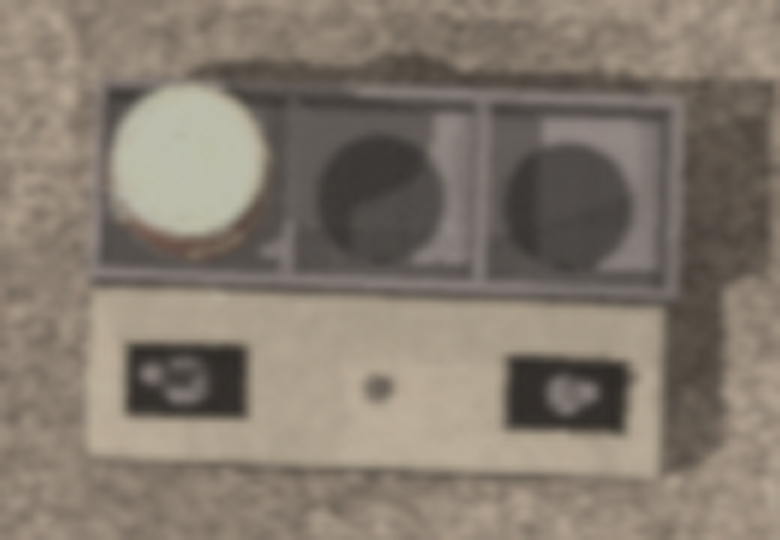

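Crop: the power bat tip is at crop (150,372), leaning left, and the heat bat leans right at about (590,392). The middle and right cells are empty. Derived positions: warmer (0.5575,-0.117) with yaw -0.017, pivot (0.511,-0.030), middle cell (0.5975,-0.118), right cell (0.596,-0.204).

```bash
cat > to.py <<'E'
import sys, numpy as np
from workcell import manip
from scipy.spatial.transform import Rotation as R
o=manip.get_obs(); r=R.from_quat(o["ee_rot"]); X=r.as_matrix()[:,0]; yaw=np.arctan2(X[1],X[0])
t=np.array(sys.argv[1:4],float); d=r.inv().apply(t-o["position"])*1000
print("t=%.2f"%o["clock"],"pos",o["position"].round(4),"yaw %.3f"%yaw,"F",o["ft_force"].round(1),"shift",d.round(1),"twist %.3f"%(yaw-np.pi/2))
E
python3 -m creep '[[[478,-444,50],-1.16],[[478,-444,50],-1.16],[[478,-444,50],-1.16],[[478,-444,50],-1.16],[[478,-444,50],-1.16]]' 0 60
python3 to.py .511 .025 .25
```

```text
clock: 0.52
position: [0.3325, -0.3809, 0.2875]
ee_rot: [0.868, 0.497, -0.0, -0.0]
ft_force: [1.2, 0.3, 0.5]
grip_width: 0.3
grasp_force: 0.0
t=0.52 pos [ 0.3325 -0.3809  0.2875] yaw 1.041 F [1.2 0.3 0.5] shift [440.5 -51.2  37.5] twist -0.530
```

```bash
python3 -m creep '[[[440,-51,37],-0.53],[[440,-51,37],-0.53],[[440,-51,37],-0.53],[[440,-51,37],-0.53],[[440,-51,37],-0.53]]' >/dev/null
python3 to.py .511 .025 .25
```

```text
t=0.93 pos [ 0.4172 -0.1915  0.2704] yaw 1.572 F [ 0.8  0.  -0.3] shift [216.3  94.1  20.3] twist 0.001
```

```bash
python3 -m creep '[[[216,94,20],0],[[216,94,20],0],[[216,94,20],0],[[216,94,20],0],[[216,94,20],0]]' >/dev/null
python3 -m creep '[[[12,4,0],0],[[12,4,0],0],[[12,4,0],0]]' >/dev/null
python3 to.py .511 .022 .143
```

```text
t=1.60 pos [0.505  0.009  0.2526] yaw 1.567 F [-0.8 -0.9  0.1] shift [ 13.    6.1 109.6] twist -0.004
```

```bash
python3 -m creep '[[[13,6,0],0],[[13,6,40],0],[[13,6,80],0],[[13,6,109],0],[[13,6,109],0]]' >/dev/null
python3 to.py .511 -.026 .143
python3 -m creep '[[[-10,0,0],0],[[-20,0,0],0],[[-30,0,0],0],[[-40,0,0],0],[[-48,0,0],0]]'
python3 -m creep '[[[0,0,0],0],[[0,0,0],0],[[0,0,0],0]]'
python3 - <<'E'
from h import *
c=camera("top"); cv2.imwrite("pics/a.png",cv2.resize(c["pixels"][150:230,245:375],None,fx=6,fy=6)[:,:,::-1])
E
```

```text
t=2.02 pos [0.5077 0.0191 0.1387] yaw 1.563 F [-0.5 -0.1 -0.4] shift [-45.1   3.6  -4.3] twist -0.008
clock: 2.43
position: [0.5116, -0.0282, 0.1454]
ee_rot: [0.71, 0.704, 0.001, 0.001]
ft_force: [1.3, 24.1, -0.4]
grip_width: -0.0
grasp_force: 12.5
clock: 2.68
position: [0.5116, -0.0267, 0.1451]
ee_rot: [0.709, 0.705, 0.001, 0.001]
ft_force: [1.3, 3.6, 3.5]
grip_width: -0.001
grasp_force: 2.6
```

```bash
python3 -m creep '[[[20,0,0],0],[[20,0,-40],0],[[20,0,-80],0],[[50,0,-110],0],[[90,0,-110],0]]' 1 >/dev/null
python3 to.py .56 .216 .26
python3 - <<'E'
from h import *
c=camera("scene"); cv2.imwrite("pics/b.png",cv2.resize(c["pixels"][150:250,220:330],None,fx=6,fy=6)[:,:,::-1])
E
```

```text
t=3.15 pos [0.5141 0.0602 0.26  ] yaw 1.557 F [ 1.9  1.4 -0.3] shift [156.4  43.8   0. ] twist -0.014
```

View pics/b.png

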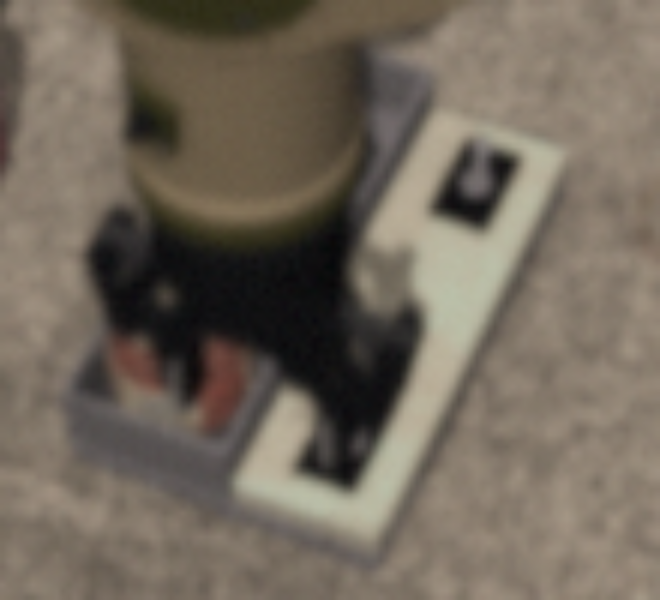

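The gripper hides the switch. The force fell off past centre, so it has probably snapped. I'll check it once the arm is over the jar.

```bash
python3 -m creep '[[[156,44,0],-0.014],[[156,44,0],-0.014],[[156,44,0],-0.014],[[156,44,0],-0.014],[[156,44,0],-0.014]]' >/dev/null
python3 to.py .56 .216 .14
python3 - <<'E'
from h import *
c=camera("top"); cv2.imwrite("pics/c.png",cv2.resize(c["pixels"][150:230,160:370],None,fx=3.8,fy=3.8)[:,:,::-1])
E
```

```text
t=3.62 pos [0.5555 0.2262 0.2534] yaw 1.587 F [-2.2  0.6  0.4] shift [-10.7   4.5 113.4] twist 0.016
```

View pics/c.png

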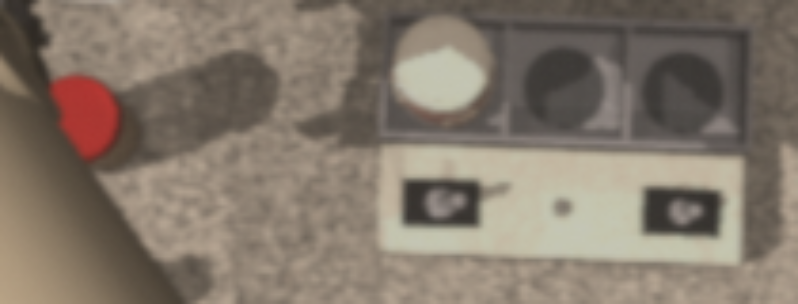

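The power bat now leans right (bright tip at (458,201)), so the power is off. Next is grasping the jar.

```bash
python3 -m creep '[[[0,0,0],0],[[0,0,0],0],[[0,0,0],0],[[0,0,0],0]]' >/dev/null
python3 to.py .56 .216 .14
```

```text
t=4.00 pos [0.5567 0.2175 0.2541] yaw 1.577 F [ 0.8  0.6 -0.2] shift [ -1.4   3.2 114.1] twist 0.006
```

```bash
python3 -m creep '[[[-1,3,15],0.006],[[-1,3,40],0.006],[[-1,3,70],0.006],[[-1,3,100],0.006],[[-1,3,114],0.006]]'
python3 -m creep '[[[0,0,0],0],[[0,0,0],0],[[0,0,0],0],[[0,0,0],0],[[0,0,0],0]]' 0 50
python3 -m creep '[[[0,0,0],0],[[0,0,0],0],[[0,0,-10],0],[[0,0,-30],0],[[0,0,-60],0]]'
python3 to.py .596 -.204 .26
```

```text
clock: 4.42
position: [0.558, 0.2163, 0.1357]
ee_rot: [0.707, 0.707, -0.002, -0.001]
ft_force: [-0.3, 0.5, -0.4]
grip_width: 1.001
grasp_force: 0.0
clock: 4.83
position: [0.5599, 0.2183, 0.1412]
ee_rot: [0.706, 0.708, 0.001, 0.0]
ft_force: [-0.1, 0.3, 0.3]
grip_width: 0.688
grasp_force: 54.0
clock: 5.25
position: [0.5581, 0.2174, 0.1988]
ee_rot: [0.706, 0.708, -0.002, -0.001]
ft_force: [1.0, -0.2, -2.4]
grip_width: 0.682
grasp_force: 54.3
t=5.25 pos [0.5581 0.2174 0.1988] yaw 1.573 F [ 1.  -0.2 -2.4] shift [-421.6   36.7  -60.7] twist 0.002
```

```bash
python3 -m creep '[[[0,0,-30],0],[[0,0,-60],0],[[0,0,-90],0],[[0,0,-118],0],[[-10,2,-118],0]]' >/dev/null
python3 -m creep '[[[-25,3,0],0],[[-55,6,0],0],[[-85,8,0],0],[[-115,11,0],0],[[-145,14,0],0]]' >/dev/null
python3 -m creep '[[[-30,3,0],0],[[-60,5,0],0],[[-90,8,0],0],[[-120,10,0],0],[[-150,13,0],0]]' >/dev/null
python3 to.py .596 -.204 .31
```

```text
t=6.50 pos [ 0.5884 -0.0885  0.3179] yaw 1.573 F [ 1.3  0.3 -2.4] shift [-115.5    7.4    7.9] twist 0.002
```

```bash
python3 -m creep '[[[-30,3,0],0],[[-60,5,0],0],[[-90,7,0],0],[[-108,7,0],0],[[-115,7,0],0]]' >/dev/null
python3 -m creep '[[[0,0,0],0],[[0,0,0],0],[[0,0,0],0],[[0,0,0],0]]' >/dev/null
python3 to.py .596 -.204 .1708
python3 - <<'E'
from h import *
c=camera("scene"); cv2.imwrite("pics/d.png",cv2.resize(c["pixels"][70:270,190:400],None,fx=3,fy=3)[:,:,::-1])
E
```

```text
t=7.25 pos [ 0.5965 -0.1999  0.3182] yaw 1.575 F [-0.6  0.6 -3.7] shift [ -4.2  -0.5 147.4] twist 0.005
```

View pics/d.png

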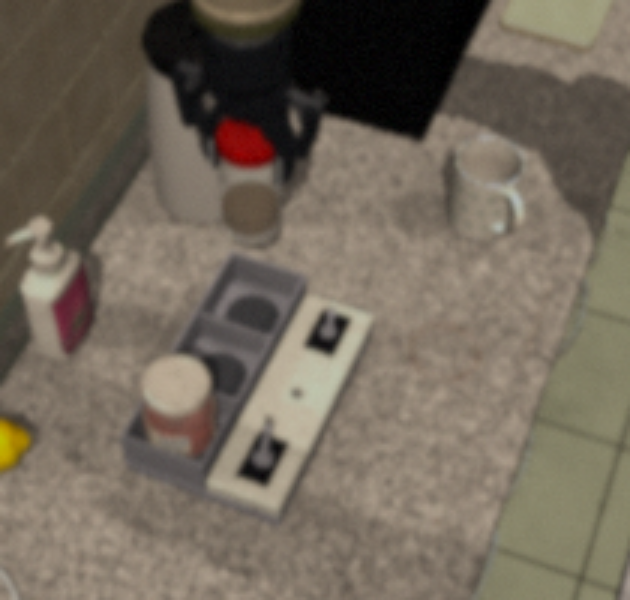

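The jar hangs upright over the right cell, with its lid at (245,143) and its foot at (250,235). Power bat leans right (268,430), heat bat untouched. Lowering.

```bash
python3 -m creep '[[[-4,0,20],0.005],[[-4,0,50],0.005],[[-4,0,80],0.005],[[-4,0,105],0.005],[[-4,0,120],0.005]]' >/dev/null
python3 -m creep '[[[0,0,6],0],[[0,0,12],0],[[0,0,17],0],[[0,0,21],0],[[0,0,24],0]]'
python3 to.py .596 -.204 .1708
```

```text
clock: 8.13
position: [0.5966, -0.2058, 0.1746]
ee_rot: [0.708, 0.706, 0.0, 0.001]
ft_force: [0.0, 0.8, -3.1]
grip_width: 0.683
grasp_force: 54.3
t=8.13 pos [ 0.5966 -0.2058  0.1746] yaw 1.568 F [ 0.   0.8 -3.1] shift [ 1.8 -0.7  3.8] twist -0.003
```

```bash
python3 -m creep '[[[1,0,1],0],[[1,0,2],0],[[1,0,3],0],[[1,0,4],0],[[1,0,4],0]]'

```

```text
clock: 8.55
position: [0.5964, -0.2049, 0.1703]
ee_rot: [0.708, 0.706, 0.0, 0.0]
ft_force: [-0.5, 0.1, -1.8]
grip_width: 0.688
grasp_force: 54.3
```

```bash
python3 -m creep '[[[0,0,0.5],0],[[0,0,1],0],[[0,0,1],0],[[0,0,1],0]]'
python3 -m creep '[[[0,0,0],0],[[0,0,0],0],[[0,0,0],0],[[0,0,0],0],[[0,0,0],0]]' 1
python3 -m creep '[[[0,0,-8],0],[[0,0,-25],0],[[0,0,-60],0],[[0,0,-95],0],[[0,0,-120],0]]' >/dev/null
python3 to.py .422 .236 .26
```

```text
clock: 8.88
position: [0.5965, -0.205, 0.1701]
ee_rot: [0.708, 0.706, 0.0, 0.001]
ft_force: [-2.8, 0.6, 6.0]
grip_width: 0.677
grasp_force: 54.1
clock: 9.3
position: [0.5962, -0.2048, 0.169]
ee_rot: [0.708, 0.706, 0.0, -0.0]
ft_force: [0.3, -0.2, -0.1]
grip_width: 1.001
grasp_force: 0.0
t=9.72 pos [ 0.5967 -0.2046  0.2929] yaw 1.568 F [ 0.2 -0.3  0.1] shift [ 440.2 -176.    32. ] twist -0.003
```

```bash
python3 -m creep '[[[440,-176,30],0],[[440,-176,30],0],[[440,-176,30],0],[[440,-176,30],0],[[440,-176,30],0]]' >/dev/null
python3 to.py .422 .236 .26
python3 - <<'E'
from h import *
c=camera("top"); p=cloud(c)
q=p[150:215,300:370].reshape(-1,3); q=q[(q[:,2]>.135)&(q[:,2]<.165)]
print(len(q), cv2.minEnclosingCircle((q[:,:2]*1000).astype(np.float32)), np.median(q,0))
E
```

```text
t=10.13 pos [ 0.5186 -0.0098  0.2764] yaw 1.568 F [0.7 0.3 0.2] shift [245.5 -97.4  16.2] twist -0.003
467 ((596.0614624023438, -205.89987182617188), 30.598426818847656) [ 0.5950128  -0.20530581  0.14942573]
```

```bash
python3 -m creep '[[[245,-97,16],0],[[245,-97,16],0],[[245,-97,16],0],[[245,-97,16],0],[[245,-97,16],0]]' >/dev/null
python3 -m creep '[[[55,-22,3],0],[[55,-22,3],0],[[55,-22,3],0],[[55,-22,3],0],[[55,-22,3],0]]' >/dev/null
python3 to.py .422 .236 .152
python3 - <<'E'
from h import *
from workcell import camera
c=camera("scene"); p=cloud(c); q=p.reshape(-1,3)
m=(abs(q[:,0]-.422)<.03)&(abs(q[:,1]-.236)<.03)&(q[:,2]>.1)&(q[:,2]<.118); q=q[m]
print(len(q)); 
if len(q)>3: print(cv2.minEnclosingCircle((q[:,:2]*1000).astype(np.float32)), np.median(q,0))
E
```

```text
t=11.02 pos [0.4224 0.2362 0.2605] yaw 1.567 F [0.4 0.1 1. ] shift [ -0.2  -0.5 108.5] twist -0.004
159
((423.5677795410156, 234.79397583007812), 17.651762008666992) [0.42339678 0.23562202 0.10920929]
```

```bash
python3 -m creep '[[[-1,1,15],0],[[-1,1,40],0],[[-1,1,70],0],[[-1,1,96],0],[[-1,1,107],0]]'
python3 -m creep '[[[0,0,0],0],[[0,0,0],0],[[0,0,0],0],[[0,0,0],0],[[0,0,0],0]]' 0 50
python3 -m creep '[[[0,0,0],0],[[0,0,0],0],[[0,0,0],0],[[0,0,0],0]]'
python3 -m creep '[[[0,0,-5],0],[[0,0,-20],0],[[0,0,-45],0],[[0,0,-75],0],[[0,0,-105],0]]'
python3 to.py .5975 -.118 .33
```

```text
clock: 11.48
position: [0.4223, 0.2339, 0.1503]
ee_rot: [0.709, 0.705, -0.002, -0.001]
ft_force: [0.2, -0.1, -0.3]
grip_width: 1.002
grasp_force: 0.0
clock: 11.9
position: [0.4238, 0.2365, 0.1549]
ee_rot: [0.708, 0.706, 0.001, 0.001]
ft_force: [-1.0, -0.9, 6.6]
grip_width: 0.39
grasp_force: 49.2
clock: 12.23
position: [0.4238, 0.2365, 0.1549]
ee_rot: [0.708, 0.706, 0.001, 0.001]
ft_force: [0.3, -0.6, 6.7]
grip_width: 0.388
grasp_force: 49.2
clock: 12.65
position: [0.4222, 0.236, 0.2597]
ee_rot: [0.708, 0.706, -0.0, -0.0]
ft_force: [1.0, 0.7, -2.4]
grip_width: 0.391
grasp_force: 50.2
t=12.65 pos [0.4222 0.236  0.2597] yaw 1.568 F [ 1.   0.7 -2.4] shift [-353.6  176.1  -70.3] twist -0.002
```

```bash
python3 -m creep '[[[0,0,-25],0],[[0,0,-50],0],[[-15,8,-68],0],[[-40,20,-70],0],[[-65,33,-70],0]]' >/dev/null
python3 -m creep '[[[-27,14,0],0],[[-54,27,0],0],[[-81,41,0],0],[[-108,54,0],0],[[-135,67,0],0]]' >/dev/null
python3 -m creep '[[[-27,14,0],0],[[-54,27,0],0],[[-81,41,0],0],[[-108,54,0],0],[[-130,65,0],0]]' >/dev/null
python3 to.py .5975 -.118 .33
```

```text
t=13.90 pos [ 0.5871 -0.0969  0.3287] yaw 1.566 F [-0.1  0.1 -2.8] shift [-21.1  10.5  -1.3] twist -0.004
```

```bash
python3 -m creep '[[[-12,6,0],0],[[-21,11,0],0],[[-23,11,0],0],[[-23,11,0],0],[[-23,11,0],0]]' >/dev/null
python3 -m creep '[[[0,0,0],0],[[0,0,0],0],[[0,0,0],0]]' >/dev/null
python3 to.py .5975 -.118 .184
python3 - <<'E'
from h import *
c=camera("scene"); cv2.imwrite("pics/e.png",cv2.resize(c["pixels"][70:270,190:400],None,fx=3,fy=3)[:,:,::-1])
p=cloud(c); q=p.reshape(-1,3)
m=(abs(q[:,0]-.5975)<.04)&(abs(q[:,1]+.118)<.04)&(q[:,2]>.155)&(q[:,2]<.235); q=q[m]
print(len(q), np.nanmin(q,0),np.nanmax(q,0))
E
```

```text
t=14.57 pos [ 0.5976 -0.1167  0.3285] yaw 1.569 F [-0.2 -0.7 -2.7] shift [-1.300e+00 -1.000e-01  1.445e+02] twist -0.002
252 [ 0.57079082 -0.12481583  0.17468213] [ 0.6198614 -0.0889234  0.2348773]
```

View pics/e.png

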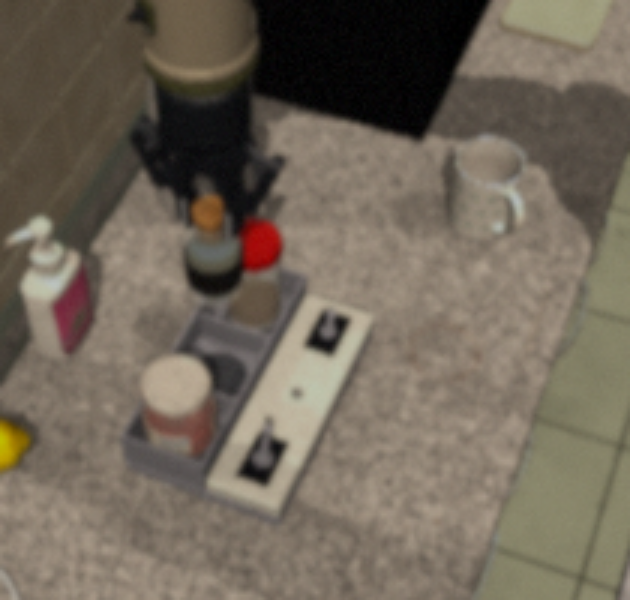

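The bottle hangs upright over the middle cell (cork at (208,210), foot at (215,285)). The jar stands in the right cell and the power bat still leans right. Lowering.

```bash
python3 -m creep '[[[-1,0,20],0],[[-1,0,50],0],[[-1,0,80],0],[[-1,0,105],0],[[-1,0,120],0]]' >/dev/null
python3 -m creep '[[[0,0,5],0],[[0,0,10],0],[[0,0,14],0],[[0,0,17],0],[[0,0,19],0]]'
python3 -m creep '[[[0,0,1],0],[[0,0,2],0],[[0,0,3],0],[[0,0,4],0],[[0,0,4],0]]'

```

```text
clock: 15.45
position: [0.5982, -0.1184, 0.1899]
ee_rot: [0.708, 0.706, 0.0, 0.001]
ft_force: [-0.2, 1.0, -2.4]
grip_width: 0.393
grasp_force: 50.4
clock: 15.87
position: [0.5977, -0.1185, 0.1852]
ee_rot: [0.708, 0.706, -0.0, 0.0]
ft_force: [-0.2, 0.2, -2.6]
grip_width: 0.383
grasp_force: 50.4
```

```bash
python3 -m creep '[[[0,0,1],0],[[0,0,2],0],[[0,0,2],0]]'
python3 -m creep '[[[0,0,0.5],0],[[0,0,1],0],[[0,0,1],0]]'

```

```text
clock: 16.12
position: [0.598, -0.1185, 0.1839]
ee_rot: [0.708, 0.706, 0.0, 0.0]
ft_force: [-1.6, -0.3, 3.1]
grip_width: 0.393
grasp_force: 51.0
clock: 16.37
position: [0.5981, -0.1185, 0.1838]
ee_rot: [0.708, 0.706, 0.0, 0.001]
ft_force: [-4.4, -0.4, 12.1]
grip_width: 0.39
grasp_force: 52.1
```

```bash
python3 -m creep '[[[0,0,0],0],[[0,0,0],0],[[0,0,0],0],[[0,0,0],0],[[0,0,0],0]]' 1
python3 -m creep '[[[0,0,-8],0],[[0,0,-25],0],[[0,0,-60],0],[[0,0,-90],0],[[0,0,-100],0]]' >/dev/null
python3 to.py .511 -.08 .25
```

```text
clock: 16.78
position: [0.5977, -0.1185, 0.1821]
ee_rot: [0.708, 0.706, -0.0, -0.0]
ft_force: [-0.3, 0.4, 0.3]
grip_width: 1.003
grasp_force: 0.0
t=17.20 pos [ 0.5991 -0.1181  0.2877] yaw 1.568 F [-0.5  0.4  0.9] shift [ 37.9 -88.4  37.1] twist -0.003
```

```bash
python3 -m creep '[[[15,-35,0],0],[[30,-70,0],0],[[38,-88,0],0],[[38,-88,15],0],[[38,-88,32],0]]' 0 >/dev/null
python3 -m creep '[[[0,0,0],0],[[0,0,0],0],[[0,0,0],0]]' >/dev/null
python3 to.py .511 -.08 .143
python3 - <<'E'
from h import *
c=camera("scene"); cv2.imwrite("pics/f.png",cv2.resize(c["pixels"][70:270,190:400],None,fx=3,fy=3)[:,:,::-1])
c=camera("top"); p=cloud(c); q=p.reshape(-1,3)
m=(abs(q[:,0]-.597)<.035)&(abs(q[:,1]+.118)<.035)&(q[:,2]>.12)&(q[:,2]<.15); q=q[m]
print(len(q))
if len(q)>3: print(cv2.minEnclosingCircle((q[:,:2]*1000).astype(np.float32)), np.median(q,0))
E
```

```text
t=17.87 pos [ 0.5103 -0.0801  0.2511] yaw 1.568 F [ 0.1 -0.5 -0.1] shift [1.000e-01 7.000e-01 1.081e+02] twist -0.003
0
```

View pics/f.png

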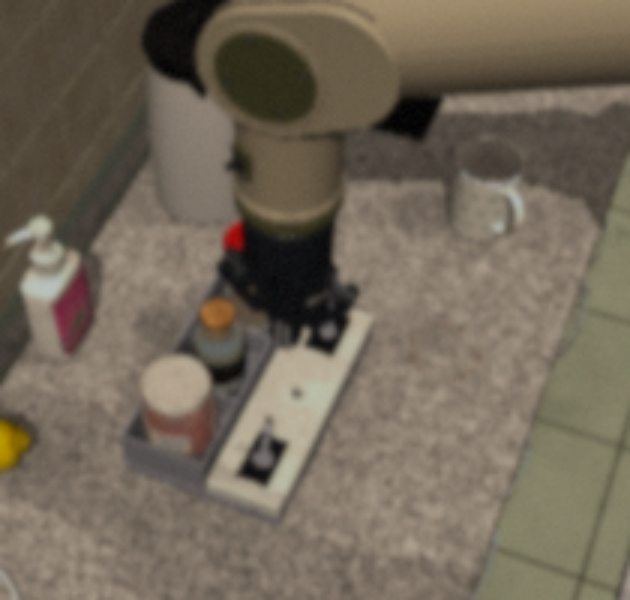

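The bottle stands upright in the middle cell (cork (218,315), foot (228,370)). Power bat still leans right at (268,430). Now I'll flip it back to the left.

```bash
python3 -m creep '[[[0,1,20],0],[[0,1,50],0],[[0,1,80],0],[[0,1,107],0],[[0,1,107],0]]' >/dev/null
python3 -m creep '[[[0,0,0],0],[[10,0,0],0],[[20,0,0],0],[[30,0,0],0],[[38,0,0],0]]'
python3 -m creep '[[[5,0,0],0],[[9,0,0],0],[[9,0,0],0],[[9,0,0],0]]'
python3 -m creep '[[[-15,0,0],0],[[-20,0,-40],0],[[-20,0,-80],0],[[-20,0,-120],0],[[-20,-40,-140],0]]' >/dev/null
python3 -m creep '[[[-40,-10,0],0],[[-80,-20,0],0],[[-120,-30,0],0],[[-160,-40,0],0],[[-200,-50,0],0]]' 
python3 -m creep '[[[-40,-10,0],0],[[-80,-10,0],0],[[-80,-10,0],0],[[-80,-10,0],0],[[-80,-10,0],0]]' 
python3 - <<'E'
from h import *
c=camera("top"); cv2.imwrite("pics/g.png",cv2.resize(c["pixels"][140:270,245:475],None,fx=3.4,fy=3.4)[:,:,::-1])
p=cloud(c); q=p.reshape(-1,3)
for x,y,z in((.597,-.118,.137),(.596,-.204,.15)):
    s=q[(abs(q[:,0]-x)<.035)&(abs(q[:,1]-y)<.035)&(abs(q[:,2]-z)<.012)]
    if len(s)>3: print(cv2.minEnclosingCircle((s[:,:2]*1000).astype(np.float32)), np.median(s,0))
E
```

```text
clock: 18.8
position: [0.5116, -0.0404, 0.1446]
ee_rot: [0.708, 0.706, 0.001, 0.001]
ft_force: [0.5, 0.4, -0.2]
grip_width: -0.0
grasp_force: 0.0
clock: 19.13
position: [0.5114, -0.0351, 0.1438]
ee_rot: [0.709, 0.706, -0.001, 0.001]
ft_force: [0.8, -9.0, 2.3]
grip_width: 0.0
grasp_force: 4.5
clock: 19.97
position: [0.4223, -0.2542, 0.2824]
ee_rot: [0.708, 0.706, -0.0, 0.001]
ft_force: [1.2, -0.1, -0.4]
grip_width: 0.0
grasp_force: 0.0
clock: 20.38
position: [0.4133, -0.332, 0.2818]
ee_rot: [0.708, 0.706, 0.0, -0.0]
ft_force: [0.3, -0.1, -0.3]
grip_width: -0.0
grasp_force: 0.0
((596.675537109375, -117.76380920410156), 17.25181007385254) [ 0.59656208 -0.11841384  0.13657335]
((596.1856689453125, -205.8204345703125), 30.65984535217285) [ 0.59537531 -0.20542348  0.14926526]
```

View pics/g.png

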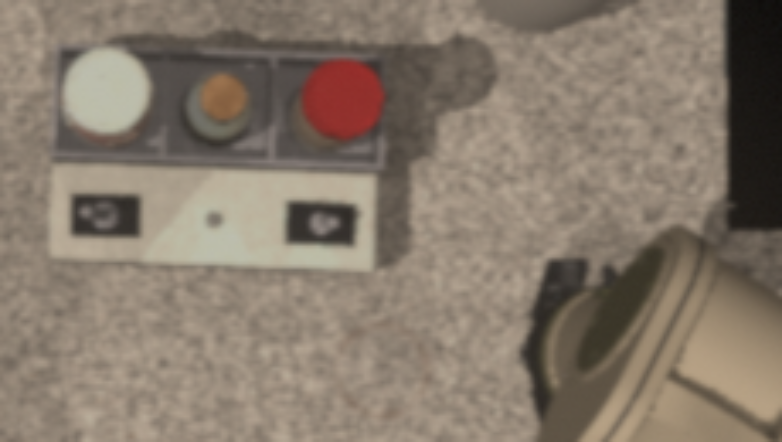

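The power bat leans left again (tip (84,210)) and the heat bat is unchanged. The bottle and jar are centred in the middle and right cells, and the arm is clear. Handing in.

```bash
python3 -c "
from workcell import manip
print(manip.hand_in())"
```

```text
the job is handed in; nothing more can be done
None
```

The job is handed in at about 20 s on the robot's clock: the power was switched off, the screw-lid jar set in the right cell and the corked bottle in the middle cell, and the power switched back on; the last picture confirms this and shows the heat switch and jam jar undisturbed, though no verdict came back.

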